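# Load a keyed spool into the cord winder

### The job

Load the empty spool into the cord winder: lift it by its bar-shaped grip out of its stand, push its shaft down into the winder's hub, turning it until the two keys slip into the hub's slots, and keep pushing against the spring until the spool sits fully home on the hub. Finish while still gripping it and holding it pushed home, since the spring lifts it as soon as you let go. Keep the spool upright and leave the bowl, the jar and the bobbin where they are.

Things in the scene. Friction and masses are not known exactly. Their poses are not given: they have to be found in the camera images.
- spool_grip (a point): Centre of the spool's grip, a grey bar 40 mm long (x), 14 mm thick (y: pinch here), 40 mm tall (z up), on top of the white spool (0.22 kg in all). Below the grip's centre: 20 mm to the spool's upper disc, 46 mm to the underside of its lower disc, 86 mm to the shaft's tip. The two keys lie along the bar's x, one each side, so a half turn of the spool changes nothing.
- spool_seat (a point): Same spool: centre of the underside of its lower disc (two white discs, 50 mm across, 26 mm high over both); axes as the grip. Below it a steel shaft, 18 mm in diameter, 40 mm long, last 6 mm tapered to 9 mm. Its upper 22 mm has two keys, 7 mm thick, reaching 17 mm from the axis; its lower 18 mm is plain round.
- rest (a point): Centre of the rim of the spool's stand: a fixed steel tube, 48 mm outside and 40 mm inside diameter, rim 48 mm above the table, on an 80 mm square foot. At the start the spool's lower disc rests on this rim, shaft hanging inside.
- socket (a point): Centre of the mouth of the winder's hub, in its flat top face, 75 mm above the table; z up, x towards the motor box. The hub is a round aluminium block 64 mm across with an upright bore 20 mm in diameter and two opposite slots, 10 mm wide, open at the top, reaching 19 mm from the axis. The line of the slots is not given: it is within 0.5 rad either side of this x axis.
- winder: The fixed cord winder, origin on the table under the hub's axis, x towards its motor box: white base 200 x 130 x 20 mm from x = -55 to 145 mm, grey motor box 52 mm high at x = 52 to 136 mm. See the slots in the hub, or feel for them: with the shaft's plain end in the bore the keys rest on the hub face (lower disc 22 mm above it); turn under a push of a few newtons until they drop in.
- ejector (a joint): Spring plate in the bore, 33 mm below the hub face: m pressed down, 0 = untouched, 0.007 = spool home (lower disc on the hub face). It pushes up with 4 N at first touch, 9 N at home, more than the spool's weight. With the keys in the slots the shaft goes 15 mm deeper freely, then meets it 7 mm before home. The hub is braked: 0.4 N m to turn it, so light rubbing leaves it.
- bowl: Bystander: loose dark bead bowl, 110 mm across, 45 mm high; origin under its centre.
- jar: Bystander: loose amber glass jar with a steel lid, 52 mm across, 75 mm high; origin under its centre.
- bobbin: Bystander: loose flat grey empty bobbin, 60 mm across, 22 mm high; origin under its centre.
Things that resemble listed ones, but are neither listed nor needed, are in the scene too. What is shaped like the part that bears rest but brown or purple is not meant.

How it is judged (in metres and radians):
On the way, in this order (a step that is already met when the one before it is completed fails the run):
1. the spool is lifted out of its stand (z of spool_seat in the frame of rest above 0.042 m), for 0.1 s.
2. the keys have slipped into the hub's slots (z of spool_seat in the frame of socket below 0.017 m and horizontal distance between spool_seat and socket below 0.004 m), for 0.05 s.
At the end, for the whole second after the job is handed in: The spool's lower disc is within 2 mm of the hub face, within 4 mm of its axis and upright within 0.1 rad, the spring plate is pressed down by more than 4.5 mm, and the fingers still grip the spool (over 2 N), all through the last second (z of spool_seat in the frame of socket between -0.003 and 0.002 m and horizontal distance between spool_seat and socket below 0.004 m and angle between spool_seat's own z axis and vertical below 0.1 rad and value of joint ejector above 0.0045 m and contact force between the fingers and spool above 2 N); the arm keeps its last pose, push and grip.
It fails at once if the bead bowl is pushed more than 30 mm (distance of bowl from where it was at the start of the episode above 0.03 m).
It fails at once if the jar is pushed more than 30 mm (distance of jar from where it was at the start of the episode above 0.03 m).
It fails at once if the empty bobbin is pushed more than 30 mm (distance of bobbin from where it was at the start of the episode above 0.03 m).
It fails at once if the spool is tipped over (more than 0.6 rad) (angle between spool_seat's own z axis and vertical above 0.6 rad).
It also fails if it takes over 51 s, if anything falls off the work surface, if the arm or the gripper's body presses on something with over 40 N, if the wrist force passes 120 N, or if a joint passes its speed limit or range.

### The arm

A 7-joint arm with a two-finger parallel gripper is mounted at the origin on the work surface. World frame = base frame: x ahead of the robot, y to its left, z up, the work surface at z = 0. Lengths are in mm, angles in rad, forces in N, time in s.
With the tool pointing down it reaches from about 350 to 900 mm from the base axis. Payload 7.2 kg.
Tool frame: the origin (TCP) lies midway between the tips of the shut fingers; the grasp point (between the pads) lies r.grip_depth behind it (r.grip_depth is the distance from the TCP to the grasp point, in mm); z points along the fingers, x is the direction in which the jaws open and shut, and the axes are right-handed (so a half turn about z gives the same grasp; the last joint's range is limited). The gripper opens to 88 mm and grips with 3 to 60 N. Pads are 20 mm wide; open, the fingers measure 115 mm over their backs; the gripper's body (75 mm by 178 mm) begins 61 mm behind the grasp point.
Start: joints at [1.062, 0.411, -0.013, 1.596, 0.006, 1.134, -0.082], TCP at [266.654, -565.265, 222.653] pointing down, gripper open.
Joint ranges: [-2.95, 2.95], [-0.29, 1.99], [-1.47, 1.44], [0.14, 2.54], [-1.03, 4.17], [0.13, 1.85], [-2.86, 2.86]. Speed limits (rad/s): [2.39, 2.39, 3.01, 3.01, 3.14, 3.14, 3.14].

### API

Orientations are given as a unit quaternion [x, y, z, w].
In Python, from workcell import r gives the robot as it stands.
- The arm moves only by the tool move_arm, never from a script. Its argument "commands" is a list of rows, each a list of 7 numbers: the turn, a rotation vector about the tool's x, y, z in rad, then the shift along the tool's x, y, z in m, then the closure, from -1 (fully open) to 1 (shut), so that 0 is half open. In form: [[ax, ay, az, dx, dy, dz, grip], ...]. A call has 1 to 12 rows; each row is the pose to reach, as a shift and turn from the pose measured when the call began, along the tool's axes at that moment; what a row does not reach only later rows make up. A row lasts 1/12 s, in which the tool goes at most 41.7 mm and 7.16 degrees, less where a joint would pass 70% of its speed; a pose out of reach is approached as far as the arm can. A call with a gripper value outside its range is refused whole. The fingers move at their own pace and stop on an object; the grip force is fixed at half the most. Time passes only in rows, so rows that repeat a pose let the fingers close. It gives the time, the measured TCP pose, the force and the opening at its end, in the units of the state.
- r.observe(): the state, without advancing time (a new reading comes with each control period).
- r.grab_frame(name): name is "scene" or "top"; returns the picture (384x512x3 uint8, blue, green, red); there is no depth.
- r.camera_info(name): a dict with "K" (3x3 intrinsics, pixels), "pose" (4x4, takes a point from camera to world coordinates). Camera axes: x right, y down, z forward; pixel columns grow to the right and rows downward; lengths in mm; the calibration is good to about 2 mm. A picture is of the moment at which its call begins. camera_info takes no time and is no camera call.
- r.finish_job(): hands the job in, once; it reports no verdict.
The state is a dict: "time": time; "joint_pos": joint angles; "joint_vel": joint speeds; "tau": joint torques, N m; "tool_pos": TCP position; "orientation": TCP orientation; "contact_force": force on the tool from outside, world axes, zero at the start; "moment": the same for the moment, N m; "gripper_width": finger opening in mm.
Only numpy, scipy, OpenCV 4.12 (cv2) and the standard library are available. Lean on these libraries where they do the work, as an engineer would, in place of code of your own. Each camera call takes 0.05 s, during which the arm holds its last target. There are 200 camera calls.

## Working session

There is one attempt and no reset: what is moved stays moved. The work goes in short steps, Python scripts to look and compute and a tool call to move; the robot and the scene stay as the last step left them, time stands still between calls to the robot, and variables do not carry over. Pictures are saved under pics/ and viewed, about 8 in all and at most 12, crops included, and the job is handed in when it is done.

Besides the shell and the picture viewer there is one more tool, called after "Emit:" as name(argument=value, ...) on one line, values as JSON. move_arm: Moves the arm, as the interface text tells. Its arguments: {"type":"object","properties":{"commands":{"type":"array","items":{"type":"array","items":{"type":"number"}}}},"required":["commands"]}

```bash
mkdir -p pics; python3 - <<'E'
from workcell import r
import cv2,numpy as np
np.set_printoptions(precision=4,suppress=True)
for n in("scene","top"):
    cv2.imwrite(f"pics/{n}0.png",r.grab_frame(n)); i=r.camera_info(n); print(n,np.array(i["K"]),np.array(i["pose"]))
print(r.observe(),r.grip_depth)
E
```

```text
scene [[405.6569   0.     256.3011]
 [  0.     405.6569 191.3092]
 [  0.       0.       1.    ]] [[  -0.4651    0.7015   -0.54   1187.3429]
 [   0.8851    0.3577   -0.2976  391.682 ]
 [  -0.0156   -0.6164   -0.7872 1142.0127]
 [   0.        0.        0.        1.    ]]
top [[437.2249   0.     261.1048]
 [  0.     437.2249 193.2316]
 [  0.       0.       1.    ]] [[   0.0765   -0.9758    0.2047  252.1957]
 [  -0.9971   -0.0752    0.0144    6.0187]
 [   0.0014   -0.2052   -0.9787 1147.2562]
 [   0.        0.        0.        1.    ]]
{'time': 0.1, 'joint_pos': array([ 1.0618,  0.4118, -0.0127,  1.5969,  0.0056,  1.1343, -0.0822]), 'joint_vel': array([ 0.0003, -0.002 ,  0.0002, -0.0044,  0.0013,  0.0006,  0.0004]), 'tau': array([  0.0031, -58.91  ,   0.6441, -29.1711,  -0.0537,   0.0145,
         0.0001]), 'tool_pos': array([ 266.4453, -564.8801,  221.9083]), 'orientation': array([ 0.8446, -0.5354, -0.0006, -0.0003]), 'contact_force': array([ 0.5989,  0.6491, -0.1882]), 'moment': array([ 0.0054, -0.024 , -0.0202]), 'gripper_width': 87.94668015333899} 18.700000000000003
```

View pics/scene0.png

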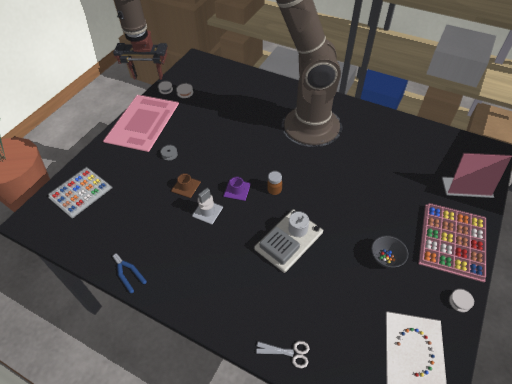

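View pics/top0.png

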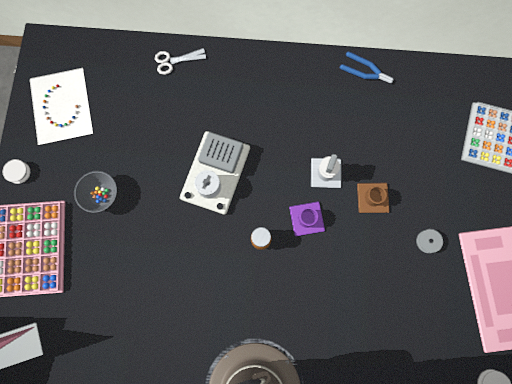

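Scene: spool stands in the pale stand near (205,205) in scene and (327,168) in top; winder hub at (208,183) in top. Now enlarged crops of both views.

```bash
python3 - <<'E'
import cv2,numpy as np
t=cv2.imread("pics/top0.png");s=cv2.imread("pics/scene0.png")
def c(i,x,y,w,h,k):return cv2.resize(i[y:y+h,x:x+w],None,fx=k,fy=k,interpolation=cv2.INTER_CUBIC)
# left: winder 175..255,125..225 ; right spool
cv2.imwrite("pics/ct.png",np.hstack([c(t,178,155,50,62,8),c(t,304,135,50,62,8)]))
cv2.imwrite("pics/cs.png",np.hstack([c(s,185,170,50,62,8),c(s,275,200,50,62,8)]))
E
```

```text
(no output)
```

View pics/ct.png

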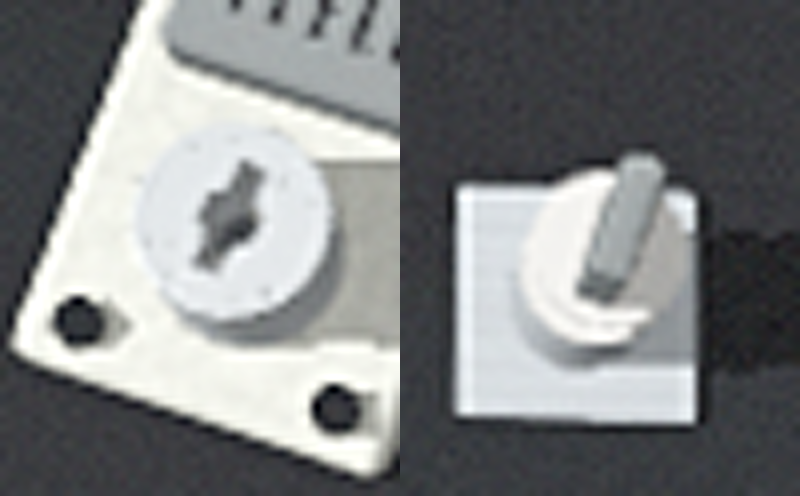

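View pics/cs.png

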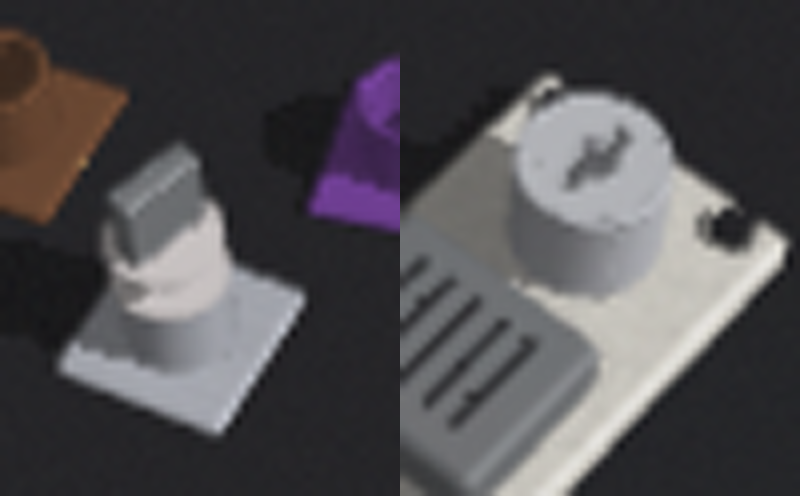

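```bash
cat >h.py <<'E'
from workcell import r
import numpy as np
np.set_printoptions(precision=3,suppress=True)
def ray(n,u,v,z):
    i=r.camera_info(n);P=np.array(i["pose"]);d=P[:3,:3]@np.linalg.solve(np.array(i["K"]),[u,v,1]);o=P[:3,3]
    return o+d*(z-o[2])/d[2]
def crop(n,x,y,ox,oy,z,k=8): return ray(n,(x+.5)/k-.5+ox,(y+.5)/k-.5+oy,z)
E
python3 - <<'E'
from h import *
T=lambda x,y,z:crop("top",x,y,178,155,z); T2=lambda x,y,z:crop("top",x-400,y,304,135,z)
S=lambda x,y,z:crop("scene",x,y,185,170,z); S2=lambda x,y,z:crop("scene",x-400,y,275,200,z)
a=lambda p,q:(q-p)[:2]
def ang(p,q): d=(q-p);return np.hypot(*d[:2]),np.arctan2(d[1],d[0])
print("hub top",T(235,221,75),T(228,216,75),"scene",S2(592,161,75),S2(599,158,75))
print("diam",ang(T(137,221,75),T(333,221,75)),ang(S2(513,161,75),S2(672,161,75)))
print("slot",ang(T(205,268,75),T(250,163,75)),ang(S2(628,130,75),S2(570,187,75)))
print("bar",T2(619,217,114),S(154,176,114))
print("bar dir",ang(T2(598,277,114),T2(640,157,114)),ang(S(191,151,114),S(116,200,114)), ang(T2(583,272,114),T2(622,153,114)))
# stand foot corners in top at z~? and spool disc
print("foot",[T2(*p,5) for p in((455,185),(697,190),(697,424),(455,415))])
print("disc (lower spool upper disc z74)",T2((520+692)/2,(168+345)/2,74))
# winder base corners
print("base",ang(T(10,345,20),T(375,478,20)),ang(T(10,345,20),T(148,0,20)))
s=r.observe();from scipy.spatial.transform import Rotation as R;print(R.from_quat(s["orientation"]).as_matrix())
E
```

```text
hub top [494.314 159.971  75.   ] [495.754 162.334  75.   ] scene [495.55  160.315  75.   ] [492.985 162.192  75.   ]
diam (np.float64(61.69615357783579), np.float64(-1.4938941809477022)) (np.float64(62.72194312342252), np.float64(2.044027285532982))
slot (np.float64(36.48944734252514), np.float64(-0.29623972421699235)) (np.float64(36.49328336538352), np.float64(-0.25846272884752386))
bar [ 560.249 -143.495  114.   ] [ 559.989 -147.373  114.   ]
bar dir (np.float64(40.69738015981707), np.float64(-0.27795077241148397)) (np.float64(37.60518485232492), np.float64(-0.36889750697281987)) (np.float64(40.091662454972365), np.float64(-0.2580000891252267))
foot [array([ 599.73 , -103.247,    5.   ]), array([ 604.287, -185.254,    5.   ]), array([ 522.916, -188.449,    5.   ]), array([ 519.778, -107.523,    5.   ])]
disc (lower spool upper disc z74) [ 558.847 -145.735   74.   ]
base (np.float64(128.4778938065129), np.float64(-1.8451433105417039)) (np.float64(125.15864386574125), np.float64(-0.26327719827650187))
[[ 0.427 -0.904 -0.001]
 [-0.904 -0.427  0.001]
 [-0.001  0.    -1.   ]]
```

```bash
cat >>h.py <<'E'
from scipy.spatial.transform import Rotation as R
def row(x,y,z,yaw):
    s=r.observe();M=R.from_quat(s["orientation"]);c,sn=np.cos(yaw),np.sin(yaw)
    G=R.from_matrix(np.array([[c,sn,0],[sn,-c,0],[0,0,-1.]]))
    print("row",(M.inv()*G).as_rotvec().round(4),(M.inv().apply(np.array([x,y,z])-s["tool_pos"])/1000).round(4))
    print("t",s["time"],s["tool_pos"],"F",s["contact_force"],"M",s["moment"],"w",s["gripper_width"],"yaw",np.arctan2(M.as_matrix()[1,0],M.as_matrix()[0,0]),"q",s["joint_pos"])
E
python3 -c "
from h import *
row(560.5,-145.5,200,-1.85)"
```

```text
row [0.001 0.001 0.72 ] [-0.254 -0.445  0.022]
t 0.1 [ 266.445 -564.88   221.908] F [ 0.599  0.649 -0.188] M [ 0.005 -0.024 -0.02 ] w 87.94668015333899 yaw -1.1300000483295103 q [ 1.062  0.412 -0.013  1.597  0.006  1.134 -0.082]
```

Emit:
move_arm(commands=[[0,0,0.72,-0.254,-0.445,0.022,-0.3],[0,0,0.72,-0.254,-0.445,0.022,-0.3],[0,0,0.72,-0.254,-0.445,0.022,-0.3],[0,0,0.72,-0.254,-0.445,0.022,-0.3],[0,0,0.72,-0.254,-0.445,0.022,-0.3],[0,0,0.72,-0.254,-0.445,0.022,-0.3],[0,0,0.72,-0.254,-0.445,0.022,-0.3],[0,0,0.72,-0.254,-0.445,0.022,-0.3],[0,0,0.72,-0.254,-0.445,0.022,-0.3],[0,0,0.72,-0.254,-0.445,0.022,-0.3],[0,0,0.72,-0.254,-0.445,0.022,-0.3],[0,0,0.72,-0.254,-0.445,0.022,-0.3]])

```text
time: 1.1
tool_pos: [547.2, -163.4, 201.0]
orientation: [-0.602, 0.799, 0.001, -0.0]
contact_force: [0.4, -0.4, -1.1]
gripper_width: 57.3
```

```bash
python3 -c "
from h import *
row(560.5,-145.5,150,-1.85)"
```

```text
row [ 0.001  0.001 -0.   ] [-0.021 -0.008  0.051]
t 1.1 [ 547.154 -163.362  201.034] F [ 0.379 -0.358 -1.112] M [ 0.006 -0.007 -0.017] w 57.34967499408295 yaw -1.8501208606127548 q [ 0.278  0.344 -0.092  1.751  0.035  1.05  -1.676]
```

Emit:
move_arm(commands=[[0,0,0,-0.021,-0.008,0.0,-0.3],[0,0,0,-0.021,-0.008,0.04,-0.3],[0,0,0,-0.021,-0.008,0.078,-0.3],[0,0,0,-0.021,-0.008,0.078,-0.3],[0,0,0,-0.021,-0.008,0.078,-0.3]])

```text
time: 1.52
tool_pos: [558.9, -145.0, 121.6]
orientation: [-0.602, 0.799, 0.003, -0.002]
contact_force: [0.6, -0.2, 0.9]
gripper_width: 57.1
```

```bash
python3 - <<'E'
from h import *
import cv2
t=r.grab_frame("top");s=r.grab_frame("scene")
c=lambda i,x,y:cv2.resize(i[y:y+70,x:x+56],None,fx=7,fy=7,interpolation=cv2.INTER_CUBIC)
cv2.imwrite("pics/d1.png",np.hstack([c(t,300,125),c(s,180,160)]))
row(560.5,-145.5,80,-1.85)
E
```

```text
row [-0.     0.001 -0.001] [-0.     0.001  0.045]
t 1.6167 [ 561.399 -145.87   124.775] F [-0.734 -0.159  0.983] M [ 0.004 -0.044  0.051] w 57.36616015339555 yaw -1.8509042678000762 q [ 0.245  0.44  -0.097  1.807  0.052  0.897 -1.726]
```

View pics/d1.png

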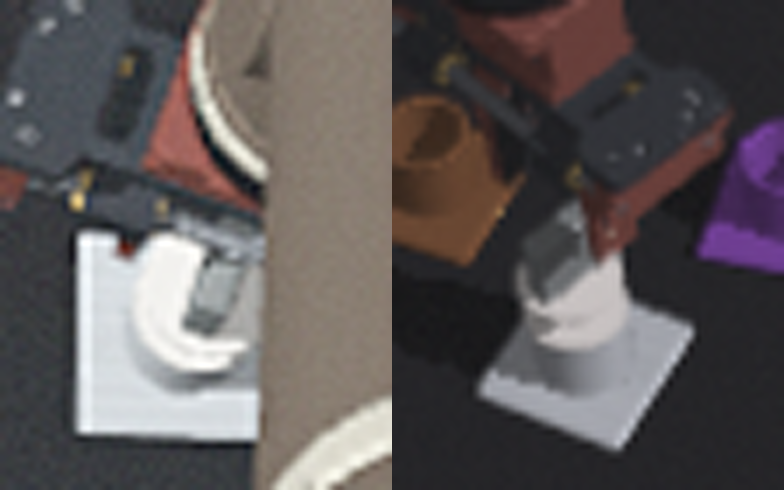

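The open jaws straddle the bar (bar at (215,295) in the left half, (555,250) in the right half). Descend and close.

Emit:
move_arm(commands=[[0,0,0,0,0.001,0.02,-0.3],[0,0,0,0,0.001,0.04,-0.3],[0,0,0,0,0.001,0.045,-0.3],[0,0,0,0,0.001,0.045,-0.3],[0,0,0,0,0.001,0.045,1],[0,0,0,0,0.001,0.045,1],[0,0,0,0,0.001,0.045,1],[0,0,0,0,0.001,0.045,1],[0,0,0,0,0.001,0.045,1],[0,0,0,0,0.001,0.045,1],[0,0,0,0,0.001,0.045,1],[0,0,0,0,0.001,0.045,1]])

```text
time: 2.62
tool_pos: [560.5, -145.7, 79.9]
orientation: [-0.601, 0.799, 0.0, 0.0]
contact_force: [-0.7, -1.1, 2.4]
gripper_width: 14.1
```

```bash
python3 -c "
from h import *
row(560.5,-145.5,180,-1.85)"
```

```text
row [-0.     0.001 -0.001] [-0.  -0.  -0.1]
t 2.6167 [ 560.47  -145.731   79.931] F [-0.733 -1.136  2.395] M [-0.135  0.178 -0.009] w 14.052097007362 yaw -1.8509505614336694 q [ 0.242  0.495 -0.094  1.844  0.061  0.805 -1.734]
```

Emit:
move_arm(commands=[[0,0,0,0,0,-0.012,1],[0,0,0,0,0,-0.03,1],[0,0,0,0,0,-0.05,1],[0,0,0,0,0,-0.07,1],[0,0,0,0,0,-0.09,1],[0,0,0,0,0,-0.105,1],[0,0,0,0,0,-0.11,1],[0,0,0,0,0,-0.11,1],[0,0,0,0,0,-0.11,1]])

```text
time: 3.37
tool_pos: [560.0, -145.7, 189.6]
orientation: [-0.601, 0.799, 0.0, 0.0]
contact_force: [0.2, -0.1, -2.7]
gripper_width: 13.8
```

```bash
python3 -c "
from h import *
row(494.7,161,190,-1.85)"
```

```text
row [ 0.     0.001 -0.001] [-0.277  0.148 -0.   ]
t 3.3667 [ 560.005 -145.73   189.568] F [ 0.156 -0.126 -2.73 ] M [ 0.073 -0.005 -0.021] w 13.77801015413475 yaw -1.850981955132331 q [ 0.248  0.367 -0.099  1.746  0.041  1.031 -1.717]
```

Emit:
move_arm(commands=[[0,0,0,-0.03,0.016,0,1],[0,0,0,-0.06,0.032,0,1],[0,0,0,-0.09,0.048,0,1],[0,0,0,-0.12,0.064,0,1],[0,0,0,-0.15,0.08,0,1],[0,0,0,-0.18,0.096,0,1],[0,0,0,-0.21,0.112,0,1],[0,0,0,-0.24,0.128,0,1],[0,0,0,-0.265,0.142,0,1],[0,0,0,-0.277,0.148,0,1],[0,0,0,-0.277,0.148,0,1],[0,0,0,-0.277,0.148,0,1]])

```text
time: 4.37
tool_pos: [493.5, 161.7, 188.6]
orientation: [-0.602, 0.798, 0.001, -0.001]
contact_force: [0.2, 0.7, -1.7]
gripper_width: 14.0
```

```bash
python3 - <<'E'
from h import *
import cv2
t=r.grab_frame("top");s=r.grab_frame("scene")
c=lambda i,x,y:cv2.resize(i[y:y+85,x:x+56],None,fx=7,fy=7,interpolation=cv2.INTER_CUBIC)
cv2.imwrite("pics/e1.png",np.hstack([c(t,180,140),c(s,270,175)]))
row(494.7,161,160,-1.85)
E
```

```text
row [ 0.001 -0.001 -0.002] [-0.001 -0.     0.029]
t 4.4667 [494.267 159.914 188.968] F [ 0.486 -0.882 -2.07 ] M [0.004 0.064 0.029] w 13.60098998061339 yaw -1.8523062025894053 q [-0.199  0.282 -0.25   1.877  0.082  0.994 -2.337]
```

View pics/e1.png

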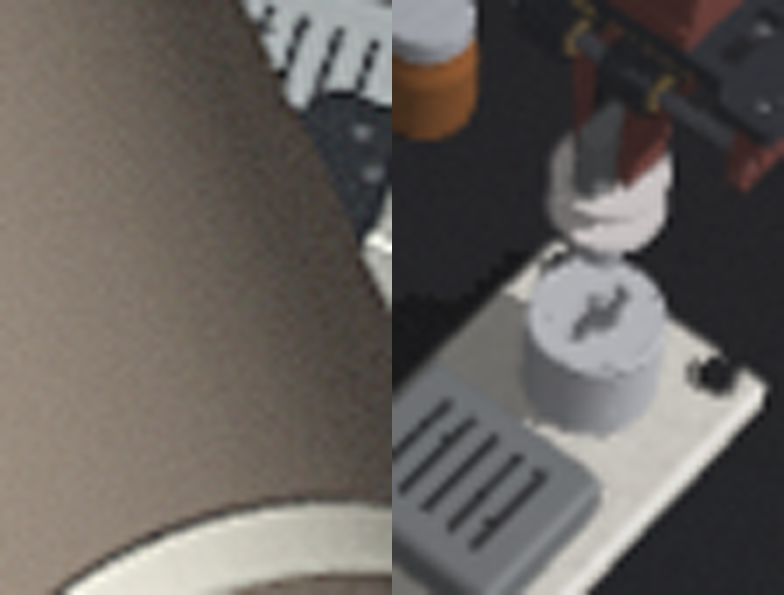

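```bash
python3 - <<'E'
from h import *
i=r.camera_info("scene");P=np.linalg.inv(np.array(i["pose"]));K=np.array(i["K"])
def circ(x,y,z,R_):
    a=np.linspace(0,6.283,200);p=np.c_[x+R_*np.cos(a),y+R_*np.sin(a),0*a+z,0*a+1]@P.T
    q=p[:,:3]@K.T;q=q[:,:2]/q[:,2:];q=(q-[270,175]+.5)*7-.5+[392,0];return q.min(0),q.max(0)
print("lower",circ(494.3,159.9,157,25),"upper",circ(494.3,159.9,183,25));print("hub",circ(494.7,161,75,32))
for d in((10,0),(0,10)):print(circ(494.3+d[0],159.9+d[1],157,25))
E
```

```text
lower (array([549.537, 159.64 ]), array([666.443, 253.63 ])) upper (array([552.85 , 122.856]), array([671.761, 217.515]))
hub (array([526.109, 257.071]), array([668.259, 374.734]))
(array([539.776, 176.038]), array([657.183, 270.873]))
(array([570.805, 167.993]), array([688.045, 262.43 ]))
```

Emit:
move_arm(commands=[[0,0,0,-0.001,0,0.01,1],[0,0,0,-0.001,0,0.025,1],[0,0,0,-0.001,0,0.039,1],[0,0,0,-0.001,0,0.039,1],[0,0,0,-0.001,0,0.039,1]])

```text
time: 4.88
tool_pos: [494.1, 159.6, 148.9]
orientation: [-0.6, 0.8, 0.001, -0.002]
contact_force: [0.9, -0.3, -1.9]
gripper_width: 13.8
```

```bash
python3 - <<'E'
from h import *
row(494.7,161,140,-1.85)
E
```

```text
row [ 0.003 -0.002 -0.004] [-0.002 -0.     0.009]
t 4.8833 [494.061 159.587 148.908] F [ 0.875 -0.334 -1.909] M [ 0.075 -0.075 -0.059] w 13.759860212419797 yaw -1.8538999438568753 q [-0.205  0.329 -0.246  1.919  0.1    0.909 -2.354]
```

Emit:
move_arm(commands=[[0,0,-0.004,-0.002,0,0.003,1],[0,0,-0.004,-0.002,0,0.006,1],[0,0,-0.004,-0.002,0,0.009,1],[0,0,-0.004,-0.002,0,0.011,1],[0,0,-0.004,-0.002,0,0.011,1],[0,0,-0.004,-0.002,0,0.011,1]])

```text
time: 5.38
tool_pos: [494.6, 161.5, 137.9]
orientation: [-0.602, 0.799, 0.0, -0.002]
contact_force: [-0.0, -0.7, -2.1]
gripper_width: 13.9
```

```bash
python3 - <<'E'
from h import *
row(494.7,161,130,-1.85)
E
```

```text
row [ 0.003 -0.002  0.   ] [ 0.    -0.     0.008]
t 5.3833 [494.563 161.523 137.926] F [-0.025 -0.749 -2.051] M [ 0.05  -0.03  -0.033] w 13.93443953648684 yaw -1.8497641681179744 q [-0.209  0.345 -0.246  1.927  0.106  0.886 -2.359]
```

Emit:
move_arm(commands=[[0,0,0,0,0,0.002,1],[0,0,0,0,0,0.004,1],[0,0,0,0,0,0.006,1],[0,0,0,0,0,0.008,1],[0,0,0,0,0,0.01,1],[0,0,0,0,0,0.011,1],[0,0,0,0,0,0.011,1]])

```text
time: 5.97
tool_pos: [494.3, 161.4, 126.6]
orientation: [-0.602, 0.799, 0.001, -0.002]
contact_force: [-0.5, 0.1, -3.0]
gripper_width: 13.9
```

```bash
python3 - <<'E'
from h import *
row(494.7,161,125,-1.85)
E
```

```text
row [ 0.004 -0.003  0.   ] [ 0.    -0.001  0.002]
t 5.9667 [494.326 161.427 126.554] F [-0.468  0.099 -3.008] M [0.063 0.009 0.012] w 13.927642760840754 yaw -1.8497430842609672 q [-0.212  0.36  -0.244  1.938  0.112  0.862 -2.364]
```

Emit:
move_arm(commands=[[0,0,0,0,0,0.002,1],[0,0,0,0,0,0.004,1],[0,0,0,0,0,0.006,1],[0,0,0,0,0,0.008,1],[0,0,0,0,0,0.01,1],[0,0,0,0,0,0.01,1],[0,0,0,0,0,0.01,1]])

```text
time: 6.55
tool_pos: [494.2, 161.4, 116.5]
orientation: [-0.602, 0.799, 0.001, -0.002]
contact_force: [-0.6, 0.0, -2.4]
gripper_width: 14.0
```

```bash
python3 - <<'E'
from h import *
row(494.7,161,107,-1.85)
E
```

```text
row [ 0.004 -0.003  0.   ] [ 0.    -0.001  0.009]
t 6.55 [494.226 161.432 116.453] F [-0.598  0.029 -2.444] M [ 0.086  0.043 -0.019] w 14.003310775004897 yaw -1.8496639688930796 q [-0.214  0.373 -0.242  1.947  0.117  0.84  -2.368]
```

The keys slipped in freely. Now against the spring.

Emit:
move_arm(commands=[[0,0,0,0,0,0.002,1],[0,0,0,0,0,0.004,1],[0,0,0,0,0,0.006,1],[0,0,0,0,0,0.008,1],[0,0,0,0,0,0.0095,1],[0,0,0,0,0,0.0095,1],[0,0,0,0,0,0.0095,1]])

```text
time: 7.13
tool_pos: [494.5, 161.5, 107.4]
orientation: [-0.602, 0.799, 0.0, -0.002]
contact_force: [-2.5, -0.2, 6.3]
gripper_width: 14.1
```

```bash
python3 - <<'E'
from h import *
row(494.7,161,105,-1.85)
E
```

```text
row [ 0.003 -0.002  0.   ] [ 0.001 -0.     0.002]
t 7.1333 [494.54  161.547 107.355] F [-2.516 -0.166  6.337] M [-0.127  0.414  0.007] w 14.058701327955108 yaw -1.849751575010964 q [-0.216  0.386 -0.24   1.954  0.122  0.819 -2.373]
```

Emit:
move_arm(commands=[[0,0,0,0,0,0.001,1],[0,0,0,0,0,0.002,1],[0,0,0,0,0,0.002,1],[0,0,0,0,0,0.002,1]])

```text
time: 7.47
tool_pos: [494.6, 161.5, 106.9]
orientation: [-0.602, 0.799, 0.0, -0.002]
contact_force: [-6.5, -2.6, 19.4]
gripper_width: 13.9
```

```bash
python3 - <<'E'
from h import *
row(494.7,161,105,-1.85)
import cv2
s=r.grab_frame("scene")
cv2.imwrite("pics/f1.png",cv2.resize(s[185:260,260:340],None,fx=7,fy=7,interpolation=cv2.INTER_CUBIC))
row(494.7,161,105,-1.85)
E
```

```text
row [ 0.002 -0.002  0.   ] [ 0.001 -0.     0.002]
t 7.4667 [494.626 161.536 106.92 ] F [-6.482 -2.586 19.394] M [-0.563  1.473 -0.027] w 13.852506963051033 yaw -1.8499353380331858 q [-0.217  0.386 -0.24   1.955  0.123  0.818 -2.374]
row [ 0.002 -0.002  0.   ] [ 0.001 -0.     0.002]
t 7.5167 [494.595 161.552 106.898] F [-5.752 -2.418 18.397] M [-0.559  1.477 -0.005] w 13.665516908846461 yaw -1.8499145633751315 q [-0.217  0.386 -0.24   1.955  0.123  0.817 -2.374]
```

View pics/f1.png

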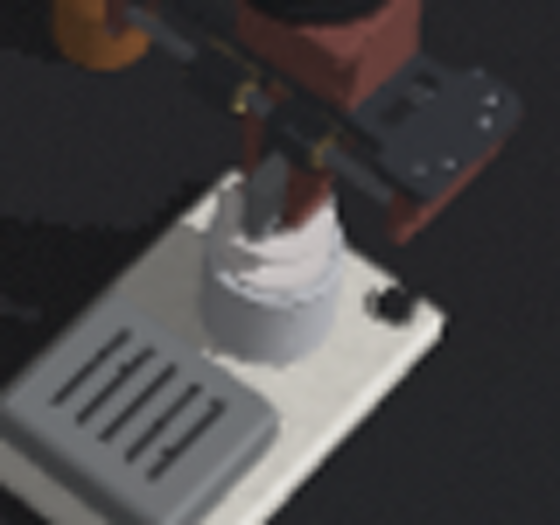

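The picture shows the spool's lower disc sitting flat on the hub face, rim at about (270,290). The height matches the predicted home height, and the force jumps there as at a hard stop. I'll hold briefly to check that it's steady.

Emit:
move_arm(commands=[[0,0,0,0,0,0.0015,1],[0,0,0,0,0,0.0015,1],[0,0,0,0,0,0.0015,1],[0,0,0,0,0,0.0015,1],[0,0,0,0,0,0.0015,1],[0,0,0,0,0,0.0015,1],[0,0,0,0,0,0.0015,1],[0,0,0,0,0,0.0015,1]])

```text
time: 8.18
tool_pos: [494.6, 161.5, 106.9]
orientation: [-0.602, 0.799, -0.0, -0.001]
contact_force: [-5.8, -2.7, 17.9]
gripper_width: 13.6
```

```bash
python3 - <<'E'
from h import *
row(494.7,161,105,-1.85)
s=r.observe()
if s["contact_force"][2]>10 and s["tool_pos"][2]<107.5: print(r.finish_job())
E
```

```text
row [ 0.002 -0.002  0.   ] [ 0.001 -0.     0.002]
t 8.1833 [494.58  161.545 106.909] F [-5.837 -2.659 17.868] M [-0.527  1.53   0.016] w 13.553554320364515 yaw -1.8499897863281558 q [-0.217  0.386 -0.239  1.955  0.124  0.817 -2.375]
the job is handed in; nothing more can be done
None
```

I loaded the spool into the winder and handed the job in at 8.2 s, still gripping it and holding it pushed home. No verdict was reported.

- **Insertion:** I gripped the bar, lifted the spool out of its stand and lowered it into the hub. I had read the slot line from the images as about -0.28 rad, in line with the bar, so the keys went in without any search turn.
- **Last checks:** The tool stood at 106.9 mm, which is the height worked out for fully home. The upward force was steady at about 18 N over the last 0.7 s, which points to a hard stop beyond the spring. The last picture shows the lower disc on the hub face.
- **Grip:** The opening read 13.6 mm on the 14 mm bar. It drifted down about 0.5 mm while pushing, but the height and force held steady.
- **Not checked:** I could not read the spring plate's travel directly, only infer it from height and force. I took no final picture of the bowl, jar and bobbin; the arm's path stayed clear of them.

Nothing failed. The only disagreements were 1 to 3 mm between the two cameras' readings.

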